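# Sweep the clay shards off the ware board

## Task

Clear the ware board: sweep the three broken bits of red clay across it with the fingertips and over its edge into the blue scrap tray, pushing them along and never picking them up. Leave the two good white pieces standing where they are on the board, and disturb nothing else on the table.

Things in the scene. Friction and masses are not known exactly. Their poses are not given: they have to be found in the camera images.
- board: Fixed plywood ware board, 280 mm (its x) by 260 mm (its y), flat top without rims 40 mm above the table. Origin: centre of its underside. A tray stands against each end, at y = +130 and -130 mm in its frame; turned up to 0.15 rad. The bits and white pieces lie in five lanes along its y, 45 mm apart in x (some 2 mm off), one to a lane.
- scrap_tray: Blue open plastic tray, fixed, empty, 280 mm (its x, parallel to the board's x) by 120 mm (its y) and 36 mm high, walls and floor 4 mm thick. Stands against one end of the board (gap 1 mm), at +y or -y, its rim 4 mm below the board's top. Origin: centre of its underside, 191 mm from the board's centre.
- tile_tray: White open plastic tray of the same size and kind with glazed test tiles lying in it, fixed, at the other end of the board. Nothing belongs in it. Origin: centre of its underside.
- bit_a: Broken bit of red fired clay, oblong, about 26 x 20 x 12 mm high, 14 to 28 g, lying loose and flat on the board. Origin: its middle, 6 mm above what it lies on.
- bit_b: Broken bit of red fired clay, blocky, about 25 x 24 x 12 mm high, 14 to 28 g, lying loose and flat on the board. Origin: its middle, 6 mm up.
- bit_c: Round bit of red fired clay, 24 mm across, 12 mm high, 14 to 28 g, lying loose and flat on the board. Origin: its middle, 6 mm up.
- cone: Good piece: slim white cone, 24 mm across the foot, 60 mm tall, 21 to 42 g, standing loose on the board. Origin: centre of its foot.
- bud: Good piece: small white spiky bud, 24 mm across the foot (spikes to about 29 mm), 52 mm tall, 28 to 56 g, standing loose on the board. Origin: centre of its foot.
- jar: Amber jar with black cap, 64 mm across, 85 mm tall, loose on the table beyond the board. Origin: centre of its underside.
- cup: Blue ceramic cup, 72 mm across, 75 mm tall, loose on the table to the left. Origin: centre of its underside.
- rib: Dark wooden potter's rib, 90 x 50 x 12 mm, lying loose on the table to the right. Origin: centre of its underside.

How it is judged:
By the outcome, as a careful person would: the job done as asked, in the order asked, and still so for the second after the job is handed in, with the robot touching nothing.
It also fails if it takes over 64 s, if anything falls off the work surface, if the arm or the gripper's body presses on something with over 40 N, if the wrist force passes 120 N, or if a joint passes its speed limit or range.

## Robot

A 6-joint arm with a two-finger parallel gripper is mounted at the origin on the work surface. World frame = base frame: x ahead of the robot, y to its left, z up, the work surface at z = 0. Lengths are in m, angles in rad, forces in N, time in s.
With the tool pointing down it reaches from about 0.225 to 0.875 m from the base axis. Payload 3.4 kg.
Tool frame: the origin (TCP) lies where the fingers leave the gripper's body, on its centre line; the fingertips stand 73 mm ahead of it and the grasp point (between the pads) lies 54 mm ahead of it (manip.pinch_z is the distance from the TCP to the grasp point, in m); z points along the fingers, y is the line along which they close (so a half turn about z gives the same grasp; the last joint's range is limited). The gripper opens to 85 mm and grips with 20 to 120 N. Pads are 22 mm wide; open, the fingers measure 114 mm over their backs; the gripper's body (76 mm by 85 mm) begins 54 mm behind the grasp point. The pads swing forward as they close: fully open they stand 13 mm farther back than shut.
Start: joints at [-1.228, 0.276, 1.505, -0, 1.361, -0.121], TCP at [0.257, -0.514, 0.304] pointing down, gripper open.
Joint ranges: [-2.89, 2.89], [-0.75, 2.08], [0.22, 2.7], [-1.18, 4.32], [0.11, 2.71], [-2.7, 2.7]. Speed limits (rad/s): [2.57, 2.57, 3.14, 3.14, 3.14, 3.14].

## Interface

Orientations are given as a unit quaternion [w, x, y, z].
In Python, from rig import readout, imaging, manip gives the robot as it stands. The module is installed in compiled form; this text tells all that it offers.
- The arm moves only by the tool servo_tool, never from a script. Its argument "moves" is a list of rows, each an object with "dp": the shift along the tool's x, y, z in units of 0.2 m (1.0 is 0.2 m), a list of three; "delta_rot": the turn, a rotation vector about the tool's x, y, z in units of 0.1 rad (1.0 is 0.1 rad), a list of three; "fingers": the opening, from 0 (shut) to 1 (fully open). In form: [{"dp": [dx, dy, dz], "delta_rot": [wx, wy, wz], "fingers": fingers}, ...]. A call has 1 to 5 rows; each row shifts and turns the commanded pose from where the row before left it, along the tool's axes as they then stand; what a row does not reach is not made up. A row lasts 1/10 s, in which the tool goes at most 50 mm and 8.59 degrees, less where a joint would pass 70% of its speed; a pose out of reach is approached as far as the arm can. A call with a number of a shift or a turn outside -1 to 1 is refused whole. A call with a gripper value outside its range is refused whole. The fingers move at their own pace and stop on an object; "force" is the grip in N (left out, the last holds). Time passes only in rows, so rows that do not move let the fingers close. It gives the time, the measured TCP pose, the force, the opening and the grip force at its end, in the units of the state.
- readout.get_state(): the state, without advancing time (a new reading comes with each control period).
- imaging.get_image(name): name is "scene" or "top"; returns (picture, depth): 384x512x3 uint8, red, green, blue; 384x512 float32, m along the optical axis (not along the pixel's ray), 0 where there is no reading.
- imaging.calibration(name): a dict with "intrinsics" (3x3 intrinsics, pixels), "dist" ([k1, k2, p1, p2, k3] as OpenCV has them; the pictures are not rectified), "R" (3x3) and "t" (3): a world point X has camera coordinates R X + t. Camera axes: x right, y down, z forward; pixel columns grow to the right and rows downward; lengths in m; the calibration is good to about 2 mm. A picture is of the moment at which its call begins. calibration takes no time and is no camera call.
- manip.sign_off(): hands the job in; it is judged then, once.
The state is a dict: "clock": time; "qpos": joint angles; "qd": joint speeds; "effort": joint torques, N m; "position": TCP position; "ee_rot": TCP orientation; "contact_force": force on the tool from outside, world axes, zero at the start; "moment": the same for the moment, N m; "width": finger opening in m; "gripper_force": force on a finger pad.
Only numpy, scipy, OpenCV 4.12 (cv2) and the standard library are available. Lean on these libraries where they do the work, as an engineer would, in place of code of your own. Each camera call takes 0.05 s, during which the arm holds its last target. There are 200 camera calls.

## Working session

There is one attempt and no reset: what is moved stays moved. The work goes in short steps, Python scripts to look and compute and a tool call to move; the robot and the scene stay as the last step left them, time stands still between calls to the robot, and variables do not carry over. Pictures are saved under pics/ and viewed, at most 11 in all, crops included, and the job is handed in when it is done.

Besides the shell and the picture viewer there is one more tool, called after "Request:" as name([rows], argument=value, ...), one row to a line, values as JSON. servo_tool: Moves the arm, as the interface text tells. Its arguments: {"type":"object","properties":{"moves":{"type":"array"},"force":{"type":"number"}},"required":["moves"]}

```bash
mkdir -p pics
python3 - <<'E'
from rig import readout, imaging, manip
import cv2,numpy as np
for n in("top","scene"):
    im,d=imaging.get_image(n); cv2.imwrite(f"pics/{n}0.png",im[:,:,::-1]); np.save(f"{n}0.npy",d)
    c=imaging.calibration(n); print(n,c)
print(readout.get_state())
E
```

```text
top {'intrinsics': array([[434.13168444,   0.        , 263.16189805],
       [  0.        , 434.13168444, 194.56695623],
       [  0.        ,   0.        ,   1.        ]]), 'dist': array([-0.05262422,  0.        ,  0.        ,  0.        ,  0.        ]), 'R': array([[ 0.10229999, -0.99473725,  0.00570297],
       [-0.97460063, -0.10137398, -0.19969208],
       [ 0.19921928,  0.01487037, -0.9798421 ]]), 't': array([-0.04910928,  0.60751354,  1.09493946])}
scene {'intrinsics': array([[499.19153399,   0.        , 254.06948902],
       [  0.        , 499.19153399, 181.43344835],
       [  0.        ,   0.        ,   1.        ]]), 'dist': array([-0.0410972,  0.       ,  0.       ,  0.       ,  0.       ]), 'R': array([[ 0.46168703,  0.88702618,  0.00544397],
       [ 0.6545609 , -0.33653668, -0.67697348],
       [-0.59866111,  0.31611329, -0.73598727]]), 't': array([-0.30283933, -0.35579404,  1.95204121])}
{'clock': 0.1, 'qpos': array([-1.22801314e+00,  2.76525209e-01,  1.50601503e+00, -8.55298124e-06,
        1.36070545e+00, -1.21014589e-01]), 'qd': array([ 0.00013319, -0.00201551, -0.00224437, -0.00193491, -0.00136648,
       -0.00039792]), 'effort': array([ 8.35980190e-04, -4.17701876e+01, -2.46404493e+01, -2.37247750e-04,
        5.82515902e-03, -1.02316244e-05]), 'position': array([ 0.25708921, -0.51392434,  0.30312646]), 'ee_rot': array([-8.20977169e-04,  9.73231198e-01,  2.29826786e-01, -9.56159762e-05]), 'contact_force': array([-0.10686476, -0.6577503 , -0.26549505]), 'moment': array([ 0.03339485,  0.04717426, -0.00240834]), 'gripper_force': 0.0, 'width': 0.08539395774967946}
```

View pics/top0.png

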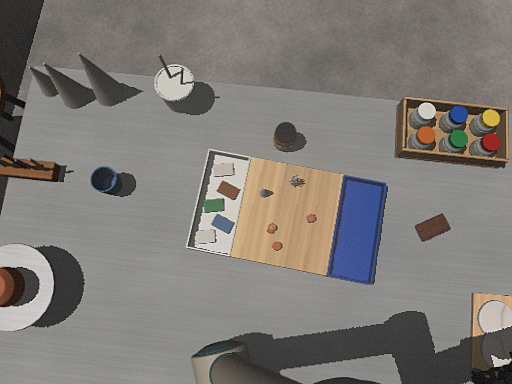

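View pics/scene0.png

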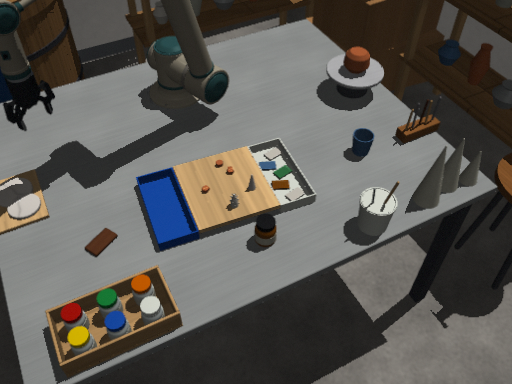

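The top picture shows the blue tray on the right of the board (about (358,230)). The bits are at (311,218), (272,228) and (277,246), the cone at (265,193) and the bud at (297,181). I'll measure these next.

```bash
cat > h.py <<'E'
from rig import readout, imaging, manip
import cv2,numpy as np
def ray(n,px,z):
    c=imaging.calibration(n);K,R,t=c['intrinsics'],np.array(c['R']),np.array(c['t'])
    u=cv2.undistortPoints(np.array(px,float).reshape(-1,1,2),K,np.array(c['dist'])).reshape(-1,2)
    d=np.c_[u,np.ones(len(u))]@R; o=-R.T@t
    return o+d*((z-o[2])/d[:,2])[:,None]
def bits(n,im):
    h=cv2.cvtColor(im,cv2.COLOR_RGB2HSV)
    m=((h[...,0]<14)&(h[...,1]>125)&(h[...,2]>70)).astype(np.uint8)
    k,l,s,c=cv2.connectedComponentsWithStats(m)
    return [(s[i][4],c[i],s[i][:4]) for i in range(1,k) if s[i][4]>15]
E
python3 - <<'E'
from h import *
im=cv2.imread("pics/top0.png")[:,:,::-1]; im=np.ascontiguousarray(im)
for b in bits("top",im): print(b, ray("top",[b[1]],.052).round(4))
im2=np.ascontiguousarray(cv2.imread("pics/scene0.png")[:,:,::-1])
for b in bits("scene",im2):
  print('s',b, ray("scene",[b[1]],.05).round(4))
c=im[140:290,180:395]; cv2.imwrite("pics/c1.png",cv2.resize(c[:,:,::-1],None,fx=3.7,fy=3.7,interpolation=cv2.INTER_CUBIC))
c=im2[135:250,130:320]; cv2.imwrite("pics/c2.png",cv2.resize(c[:,:,::-1],None,fx=4,fy=4,interpolation=cv2.INTER_CUBIC))
E
```

```text
(np.int32(279), array([425.50537634, 134.67383513]), array([416, 126,  20,  18], dtype=int32)) [[ 0.8281 -0.4199  0.052 ]]
(np.int32(255), array([490.85098039, 141.50196078]), array([481, 133,  20,  18], dtype=int32)) [[ 0.8287 -0.6067  0.052 ]]
(np.int32(31), array([  6.06451613, 159.74193548]), array([  0, 157,  13,   7], dtype=int32)) [[0.6356 0.7337 0.052 ]]
(np.int32(35), array([ 27.57142857, 161.97142857]), array([ 21, 159,  13,   7], dtype=int32)) [[0.6354 0.671  0.052 ]]
(np.int32(76), array([ 46.36842105, 163.98684211]), array([ 36, 161,  19,   8], dtype=int32)) [[0.635  0.6167 0.052 ]]
(np.int32(390), array([ 25.55897436, 172.20512821]), array([  0, 165,  53,  15], dtype=int32)) [[0.6061 0.6704 0.052 ]]
(np.int32(38), array([223.55263158, 189.94736842]), array([217, 181,  17,  19], dtype=int32)) [[0.6128 0.1211 0.052 ]]
(np.int32(49), array([310.89795918, 217.81632653]), array([307, 214,   9,   8], dtype=int32)) [[ 0.5616 -0.119   0.052 ]]
(np.int32(50), array([271.56, 227.76]), array([268, 223,   8,  10], dtype=int32)) [[ 0.5244 -0.0175  0.052 ]]
(np.int32(55), array([276.
[... 243 characters left out ...]
8.29568106,  54.10299003]), array([346,  46,  24,  22], dtype=int32)) [[0.1728 0.7345 0.05  ]]
s (np.int32(31), array([219., 162.]), array([216, 160,   7,   5], dtype=int32)) [[ 0.4802 -0.0369  0.05  ]]
s (np.int32(30), array([229.73333333, 169.3       ]), array([227, 166,   7,   7], dtype=int32)) [[ 0.5257 -0.0201  0.05  ]]
s (np.int32(35), array([205.        , 187.97142857]), array([202, 185,   7,   7], dtype=int32)) [[ 0.563  -0.1226  0.05  ]]
s (np.int32(356), array([100.66573034, 240.74157303]), array([ 86, 228,  30,  26], dtype=int32)) [[ 0.6117 -0.4652  0.05  ]]
s (np.int32(307), array([ 70.45276873, 311.44625407]), array([ 60, 302,  22,  19], dtype=int32)) [[ 0.7921 -0.5952  0.05  ]]
```

View pics/c1.png

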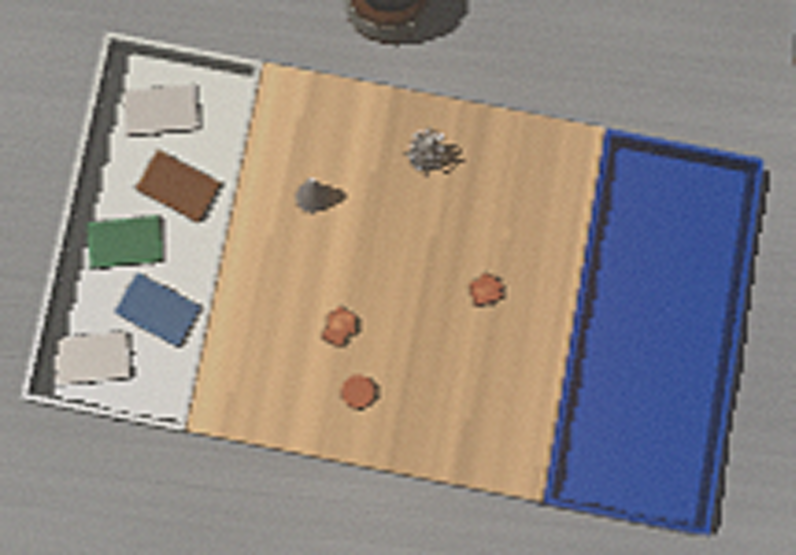

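View pics/c2.png

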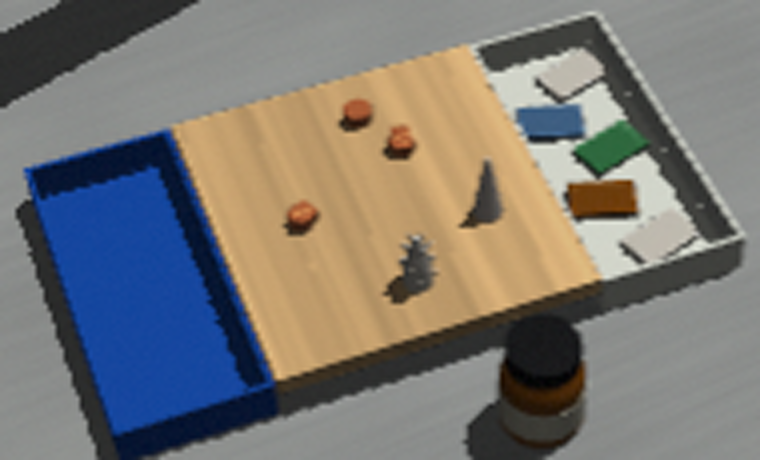

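The enlarged top crop puts the board corners at crop (260,63), (605,128), (545,502) and (187,430). In the scene crop, the cone foot is near (487,214) and the bud foot near (418,284). The three red bits are clear in both pictures.

Run:
```python
from h import *
p=np.array([(260,63),(605,128),(545,502),(187,430)])/3.7+[180,140]
w=ray("top",p,.04); print(w.round(4))
c=w.mean(0)[:2]
# board y axis = from tray edge (right) to left edge
ey=(w[0]+w[3]-w[1]-w[2])[:2]; ey/=np.linalg.norm(ey); ex=np.array([ey[1],-ey[0]])
print(c,ex,ey,'yaw',np.arctan2(ex[1],ex[0]),[np.linalg.norm(w[i]-w[(i+1)%4]) for i in range(4)])
loc=lambda q:((q[:,:2]-c)@np.c_[ex,ey]).round(4)
bt=ray("top",[(310.9,217.8),(271.56,227.76),(276.44,245.33)],.05)
bs=ray("scene",[(205,187.97),(229.73,169.3),(219,162)],.048)
print('bits',loc(bt),loc(bs))
gs=ray("scene",np.array([(487,214),(418,284)])/4+[130,135],.044)
print('cone,bud',gs,loc(gs))
# depth cloud: white pieces above board
for n in("top","scene"):
    d=np.load(n+"0.npy");K=imaging.calibration(n);v,u=np.mgrid[:384,:512]
    q=cv2.undistortPoints(np.stack([u.ravel(),v.ravel()],1).astype(float).reshape(-1,1,2),K['intrinsics'],K['dist']).reshape(-1,2)
    P=(np.c_[q,np.ones(len(q))]*d.reshape(-1,1)-K['t'])@K['R']
    l=(P[:,:2]-c)@np.c_[ex,ey]; ok=(abs(l)<[.135,.125]).all(1)&(d.ravel()>0)
    print(n,'board z',np.median(P[ok,2]))
    s=ok&(P[:,2]>.046)
    m=s.reshape(384,512).astype(np.uint8);k,L,S,_=cv2.connectedComponentsWithStats(m)
    for i in range(1,k):
        a=L.ravel()==i
        if S[i][4]>8: print(S[i][4],l[a].min(0).round(4),l[a].max(0).round(4),l[a].mean(0).round(4),P[a,2].max().round(4))
```

```text
[[ 0.7153  0.0602  0.04  ]
 [ 0.6923 -0.1999  0.04  ]
 [ 0.415  -0.1757  0.04  ]
 [ 0.4396  0.0826  0.04  ]]
[ 0.56554342 -0.05817241] [ 0.99581239 -0.09142033] [0.09142033 0.99581239] yaw -0.09154815705955259 [np.float64(0.2611771883987635), np.float64(0.2782883881265579), np.float64(0.2594533511304838), np.float64(0.27667494023269895)]
bits [[ 0.002  -0.0611]
 [-0.0444  0.0368]
 [-0.0876  0.0154]] [[ 0.0016 -0.064 ]
 [-0.045   0.0348]
 [-0.0889  0.014 ]]
cone,bud [[ 0.62618339  0.00711444  0.044     ]
 [ 0.66512168 -0.07130524  0.044     ]] [[ 0.0544  0.0706]
 [ 0.1004 -0.004 ]]
top board z 0.039630163039759164
79 [ 0.0796 -0.014 ] [0.1043 0.0119] [0.0901 0.0001] 0.0922
56 [0.0357 0.0634] [0.0521 0.0856] [0.0426 0.074 ] 0.1001
58 [-0.0098 -0.0725] [ 0.0124 -0.0499] [ 0.0018 -0.0616] 0.0559
66 [-0.0588  0.0266] [-0.0311  0.0475] [-0.0441  0.0369] 0.0545
60 [-0.0986  0.0038] [-0.0763  0.0254] [-0.0876  0.0149] 0.0581
scene board z 0.0380189826069233
33 [-0.0986  0.0021] [-0.0716  0.0237] [-0.0855  0.0127] 0.0567
33 [-0.0571  0.0246] [-0.0297  0.0444] [-0.0413  0.0349] 0.0555
71 [0.0417 0.0623] [0.0595 0.0829] [0.0514 0.072 ] 0.0986
34 [-0.0104 -0.0741] [ 0.0143 -0.0513] [ 0.0046 -0.0631] 0.0554
81 [ 0.0876 -0.0138] [0.1114 0.0093] [ 0.0984 -0.0036] 0.0895
```

Request:
servo_tool([
  {"dp": [0,0,0],"delta_rot": [0,0,-1],"fingers": 0.14},
  {"dp": [0,0,0],"delta_rot": [0,0,-1],"fingers": 0.14},
  {"dp": [0,0,0],"delta_rot": [0,0,-1],"fingers": 0.14},
  {"dp": [0,0,0],"delta_rot": [0,0,-1],"fingers": 0.14},
  {"dp": [0,0,0],"delta_rot": [0,0,-1],"fingers": 0.14},
])

```text
clock: 0.6
position: [0.2571, -0.514, 0.3034]
ee_rot: [-0.001, 0.885, 0.465, 0.0]
contact_force: [-0.4, -0.3, 0.1]
width: 0.0133
gripper_force: 0.0
```

Request:
servo_tool([
  {"dp": [0,0,0],"delta_rot": [0,0,-1],"fingers": 0.14},
  {"dp": [0,0,0],"delta_rot": [0,0,-1],"fingers": 0.14},
  {"dp": [0,0,0],"delta_rot": [0,0,-1],"fingers": 0.14},
  {"dp": [0,0,0],"delta_rot": [0,0,-1],"fingers": 0.14},
  {"dp": [0,0,0],"delta_rot": [0,0,-1.0],"fingers": 0.14},
])

```text
clock: 1.1
position: [0.2571, -0.514, 0.3034]
ee_rot: [-0.0, 0.743, 0.67, 0.0]
contact_force: [-0.9, -0.7, -0.1]
width: 0.0124
gripper_force: 0.0
```

```bash
cat >> h.py <<'E'
from scipy.spatial.transform import Rotation as Ro
C=np.array([.5655,-.0582]);EX=np.array([.9958,-.0914]);EY=np.array([.0914,.9958])
def plan(bx,by,z):
    s=readout.get_state(); R=Ro.from_quat(s['ee_rot'],scalar_first=True)
    G=Ro.from_matrix(np.array([[EY[0],EX[0],0],[EY[1],EX[1],0],[0,0,-1]]))
    g=np.r_[C+bx*EX+by*EY,z]; e=g-s['position']
    l=s['position'][:2]-C
    print('t',s['clock'],'board xy',(l@EX).round(4),(l@EY).round(4),'z',s['position'][2].round(4),'w',s['width'].round(4),'F',s['contact_force'].round(2),'\n dp units',(R.inv().apply(e)/.2).round(3),'rot units',((R.inv()*G).as_rotvec()/.1).round(3))
E
python3 -c "
from h import *
plan(.002,-.022,.2)"
```

```text
Traceback (most recent call last):
  File "h.py", line 20, in plan
    print('t',s['clock'],'board xy',(l@EX).round(4),(l@EY).round(4),'z',s['position'][2].round(4),'w',s['width'].round(4),'F',s['contact_force'].round(2),'\n dp units',(R.inv().apply(e)/.2).round(3),'rot units',((R.inv()*G).as_rotvec()/.1).round(3))
                                                                                                      ^^^^^^^^^^^^^^^^
AttributeError: 'float' object has no attribute 'round'
```

```bash
sed -i "s/s\['width'\].round(4)/round(s['width'],4)/" h.py
python3 -c "
from h import *
plan(.002,-.022,.2)"
```

```text
t 1.1 board xy -0.2654 -0.4821 z 0.3034 w 0.0124 F [-0.91 -0.71 -0.15] 
 dp units [2.315 1.311 0.519] rot units [-0.004 -0.01  -0.114]
```

Request:
servo_tool([
  {"dp": [0.19,0.11,0.04],"delta_rot": [0,0,-0.11],"fingers": 0.14},
  {"dp": [0.19,0.11,0.04],"delta_rot": [0,0,0],"fingers": 0.14},
  {"dp": [0.19,0.11,0.04],"delta_rot": [0,0,0],"fingers": 0.14},
  {"dp": [0.19,0.11,0.04],"delta_rot": [0,0,0],"fingers": 0.14},
  {"dp": [0.19,0.11,0.04],"delta_rot": [0,0,0],"fingers": 0.14},
])

```text
clock: 1.6
position: [0.3859, -0.3344, 0.2633]
ee_rot: [-0.0, 0.74, 0.672, 0.0]
contact_force: [-0.1, -0.5, -0.8]
width: 0.0121
gripper_force: 0.0
```

Request:
servo_tool([
  {"dp": [0.19,0.11,0.04],"delta_rot": [0,0,0],"fingers": 0.14},
  {"dp": [0.19,0.11,0.04],"delta_rot": [0,0,0],"fingers": 0.14},
  {"dp": [0.19,0.11,0.04],"delta_rot": [0,0,0],"fingers": 0.14},
  {"dp": [0.19,0.11,0.04],"delta_rot": [0,0,0],"fingers": 0.14},
  {"dp": [0,0,0],"delta_rot": [0,0,0],"fingers": 0.14},
])

```text
clock: 2.1
position: [0.4891, -0.1886, 0.2305]
ee_rot: [-0.002, 0.738, 0.674, 0.001]
contact_force: [-0.1, 0.1, -0.4]
width: 0.012
gripper_force: 0.0
```

```bash
python3 -c "
from h import *
plan(.002,-.022,.15)"
```

```text
t 2.1 board xy -0.0642 -0.1368 z 0.2305 w 0.012 F [-0.13  0.14 -0.4 ] 
 dp units [0.573 0.332 0.404] rot units [-0.014 -0.034  0.01 ]
```

Request:
servo_tool([
  {"dp": [0.15,0.08,0.05],"delta_rot": [0,0,0],"fingers": 0.14},
  {"dp": [0.15,0.08,0.05],"delta_rot": [0,0,0],"fingers": 0.14},
  {"dp": [0.15,0.09,0.1],"delta_rot": [0,0,0],"fingers": 0.14},
  {"dp": [0.12,0.08,0.2],"delta_rot": [0,0,0],"fingers": 0.14},
  {"dp": [0,0,0],"delta_rot": [0,0,0],"fingers": 0.14},
])

```text
clock: 2.6
position: [0.5627, -0.0834, 0.1471]
ee_rot: [-0.004, 0.739, 0.673, -0.002]
contact_force: [-1.2, 0.2, 0.1]
width: 0.0119
gripper_force: 0.0
```

Run:
```python
from h import *
plan(.002,-.022,.117)
im,d=imaging.get_image("scene"); cv2.imwrite("pics/s1.png",cv2.resize(im[120:250,130:320,::-1],None,fx=4,fy=4,interpolation=cv2.INTER_CUBIC))
```

```text
t 2.6 board xy -0.0005 -0.0254 z 0.1471 w 0.0119 F [-1.2   0.21  0.13] 
 dp units [0.017 0.014 0.15 ] rot units [-0.088 -0.024 -0.018]
```

View pics/s1.png

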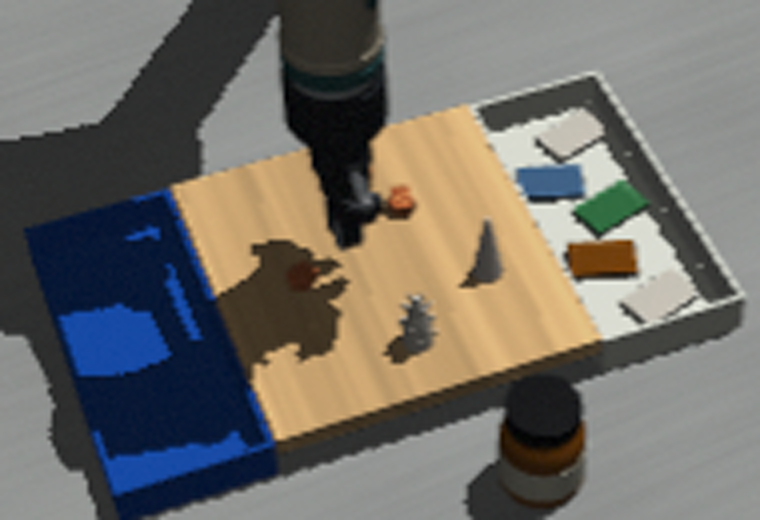

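The fingertips (crop (345,245)) hover about 35 mm behind bit a (crop (302,272)), and the shadows match that. I'll lower gently.

Request:
servo_tool([
  {"dp": [0.017,0.014,0.05],"delta_rot": [-0.09,-0.02,0],"fingers": 0.14},
  {"dp": [0,0,0.05],"delta_rot": [0,0,0],"fingers": 0.14},
  {"dp": [0,0,0.03],"delta_rot": [0,0,0],"fingers": 0.14},
  {"dp": [0,0,0.02],"delta_rot": [0,0,0],"fingers": 0.14},
  {"dp": [0,0,0],"delta_rot": [0,0,0],"fingers": 0.14},
])

```text
clock: 3.15
position: [0.5669, -0.0835, 0.1217]
ee_rot: [0.004, 0.74, 0.672, 0.002]
contact_force: [-0.3, 0.2, 0.1]
width: 0.0119
gripper_force: 0.0
```

Run:
```python
from h import *
plan(.002,-.142,.117)
```

```text
t 3.15 board xy 0.0037 -0.0251 z 0.1217 w 0.0119 F [-0.34  0.21  0.12] 
 dp units [-0.585 -0.006  0.025] rot units [ 0.082  0.021 -0.052]
```

Request:
servo_tool([
  {"dp": [-0.03,0,0.02],"delta_rot": [0,0,0],"fingers": 0.14},
  {"dp": [-0.05,0,0],"delta_rot": [0,0,0],"fingers": 0.14},
  {"dp": [-0.05,0,0],"delta_rot": [0,0,0],"fingers": 0.14},
  {"dp": [-0.05,0,0],"delta_rot": [0,0,0],"fingers": 0.14},
  {"dp": [-0.05,0,0],"delta_rot": [0,0,0],"fingers": 0.14},
])

```text
clock: 3.65
position: [0.563, -0.13, 0.1182]
ee_rot: [0.004, 0.74, 0.672, 0.002]
contact_force: [-0.0, 0.5, 0.1]
width: 0.0118
gripper_force: 0.1
```

Run:
```python
from h import *
plan(.002,-.142,.118)
im,d=imaging.get_image("scene"); cv2.imwrite("pics/s2.png",cv2.resize(im[120:250,130:320,::-1],None,fx=4,fy=4,interpolation=cv2.INTER_CUBIC))
```

```text
t 3.65 board xy 0.0041 -0.0717 z 0.1182 w 0.0118 F [-0.02  0.53  0.06] 
 dp units [-0.352 -0.009  0.002] rot units [ 0.095  0.023 -0.049]
```

View pics/s2.png

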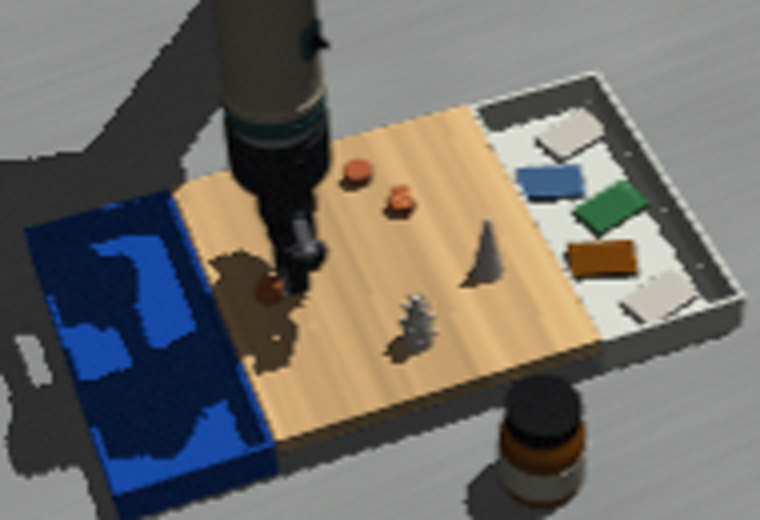

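The bit (crop (270,290)) is now moving ahead of the fingers. I'll carry on over the edge.

Request:
servo_tool([
  {"dp": [-0.05,0,0],"delta_rot": [0,0,0],"fingers": 0.14},
  {"dp": [-0.05,0,0],"delta_rot": [0,0,0],"fingers": 0.14},
  {"dp": [-0.05,0,0],"delta_rot": [0,0,0],"fingers": 0.14},
  {"dp": [-0.05,0,0],"delta_rot": [0,0,0],"fingers": 0.14},
  {"dp": [-0.05,0,0],"delta_rot": [0,0,0],"fingers": 0.14},
])

```text
clock: 4.2
position: [0.5581, -0.1794, 0.1181]
ee_rot: [0.004, 0.74, 0.672, 0.002]
contact_force: [0.2, 0.5, -0.9]
width: 0.0119
gripper_force: 0.0
```

Request:
servo_tool([
  {"dp": [-0.05,0,0],"delta_rot": [0,0,0],"fingers": 0.14},
  {"dp": [-0.05,0,0],"delta_rot": [0,0,0],"fingers": 0.14},
  {"dp": [-0.02,0,0],"delta_rot": [0,0,0],"fingers": 0.14},
  {"dp": [0,0,0],"delta_rot": [0,0,0],"fingers": 0.14},
  {"dp": [0,0,0],"delta_rot": [0,0,0],"fingers": 0.14},
])

```text
clock: 4.7
position: [0.5558, -0.2023, 0.1181]
ee_rot: [0.004, 0.74, 0.672, 0.002]
contact_force: [0.2, 0.7, 0.6]
width: 0.0115
gripper_force: 0.0
```

Request:
servo_tool([
  {"dp": [0,0,-0.15],"delta_rot": [0,0,0],"fingers": 0.14},
  {"dp": [0,0,-0.2],"delta_rot": [0,0,0],"fingers": 0.14},
  {"dp": [0,0,0],"delta_rot": [0,0,0],"fingers": 0.14},
])

```text
clock: 5.0
position: [0.5582, -0.203, 0.1934]
ee_rot: [0.009, 0.74, 0.673, 0.004]
contact_force: [1.4, -0.6, 0.4]
width: 0.0118
gripper_force: 0.0
```

Run:
```python
from h import *
plan(-.0445,.078,.18)
im,d=imaging.get_image("scene"); cv2.imwrite("pics/s3.png",cv2.resize(im[120:250,130:320,::-1],None,fx=4,fy=4,interpolation=cv2.INTER_CUBIC))
```

```text
t 5.0 board xy 0.0059 -0.1448 z 0.1934 w 0.0118 F [ 1.36 -0.6   0.39] 
 dp units [ 1.114 -0.257  0.056] rot units [ 0.191  0.058 -0.037]
```

View pics/s3.png

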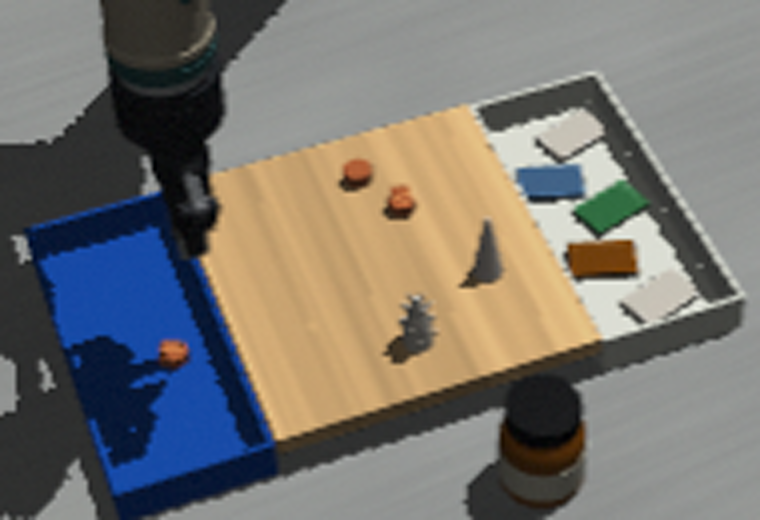

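Bit a lies in the blue tray (crop (173,353)). Next is the bit in the −45 mm lane.

Request:
servo_tool([
  {"dp": [0.22,-0.05,0],"delta_rot": [0.1,0.03,0],"fingers": 0.14},
  {"dp": [0.22,-0.05,0],"delta_rot": [0,0,0],"fingers": 0.14},
  {"dp": [0.22,-0.05,0],"delta_rot": [0,0,0],"fingers": 0.14},
  {"dp": [0.22,-0.05,0],"delta_rot": [0,0,0],"fingers": 0.14},
  {"dp": [0.22,-0.05,0],"delta_rot": [0,0,0],"fingers": 0.14},
])

```text
clock: 5.55
position: [0.5252, 0.0236, 0.1869]
ee_rot: [-0.002, 0.74, 0.672, -0.001]
contact_force: [0.9, 0.4, 0.7]
width: 0.0122
gripper_force: 0.0
```

Request:
servo_tool([
  {"dp": [0,0,0.15],"delta_rot": [0,0,0],"fingers": 0.14},
  {"dp": [0,0,0],"delta_rot": [0,0,0],"fingers": 0.14},
])

```text
clock: 5.75
position: [0.5232, 0.0236, 0.1547]
ee_rot: [-0.004, 0.739, 0.674, -0.003]
contact_force: [0.3, 0.0, 0.2]
width: 0.0116
gripper_force: 0.0
```

```bash
python3 -c "
from h import *
plan(-.0445,.078,.118)"
```

```text
t 5.75 board xy -0.0496 0.0776 z 0.1547 w 0.0116 F [0.35 0.05 0.21] 
 dp units [0.002 0.027 0.183] rot units [-0.099 -0.008 -0.011]
```

Request:
servo_tool([
  {"dp": [0,0.027,0.06],"delta_rot": [-0.1,0,0],"fingers": 0.14},
  {"dp": [0,0,0.06],"delta_rot": [0,0,0],"fingers": 0.14},
  {"dp": [0,0,0.04],"delta_rot": [0,0,0],"fingers": 0.14},
  {"dp": [0,0,0.02],"delta_rot": [0,0,0],"fingers": 0.14},
  {"dp": [0,0,0],"delta_rot": [0,0,0],"fingers": 0.14},
])

```text
clock: 6.25
position: [0.5318, 0.0207, 0.1215]
ee_rot: [0.002, 0.74, 0.672, 0.003]
contact_force: [-0.8, 0.8, -0.3]
width: 0.0121
gripper_force: 0.0
```

```bash
python3 -c "
from h import *
plan(-.0445,-.145,.118)"
```

```text
t 6.25 board xy -0.0408 0.0755 z 0.1215 w 0.0121 F [-0.76  0.82 -0.28] 
 dp units [-1.103 -0.013  0.017] rot units [ 0.073 -0.009 -0.053]
```

Request:
servo_tool([
  {"dp": [-0.03,-0.015,0.017],"delta_rot": [0,0,0],"fingers": 0.14},
  {"dp": [-0.05,0,0],"delta_rot": [0,0,0],"fingers": 0.14},
  {"dp": [-0.05,0,0],"delta_rot": [0,0,0],"fingers": 0.14},
  {"dp": [-0.06,0,0],"delta_rot": [0,0,0],"fingers": 0.14},
  {"dp": [-0.06,0,0],"delta_rot": [0,0,0],"fingers": 0.14},
])

```text
clock: 6.75
position: [0.5245, -0.0297, 0.119]
ee_rot: [0.003, 0.74, 0.672, 0.004]
contact_force: [1.1, 0.5, 1.1]
width: 0.0119
gripper_force: 0.1
```

Request:
servo_tool([
  {"dp": [-0.06,0,0],"delta_rot": [0,0,0],"fingers": 0.14},
  {"dp": [-0.06,0,0],"delta_rot": [0,0,0],"fingers": 0.14},
  {"dp": [-0.06,0,0],"delta_rot": [0,0,0],"fingers": 0.14},
  {"dp": [-0.06,0,0],"delta_rot": [0,0,0],"fingers": 0.14},
  {"dp": [-0.06,0,0],"delta_rot": [0,0,0],"fingers": 0.14},
])

```text
clock: 7.25
position: [0.5186, -0.0891, 0.1186]
ee_rot: [0.003, 0.74, 0.672, 0.003]
contact_force: [-0.4, 0.9, -0.2]
width: 0.012
gripper_force: 0.1
```

```bash
python3 -c "
from h import *
plan(-.0445,-.145,.118)
im,d=imaging.get_image('scene'); cv2.imwrite('pics/s4.png',cv2.resize(im[120:250,130:320,::-1],None,fx=4,fy=4,interpolation=cv2.INTER_CUBIC))
"
```

```text
t 7.25 board xy -0.0439 -0.0351 z 0.1186 w 0.012 F [-0.35  0.88 -0.16] 
 dp units [-0.55  -0.001  0.003] rot units [ 0.09  -0.009 -0.045]
```

View pics/s4.png

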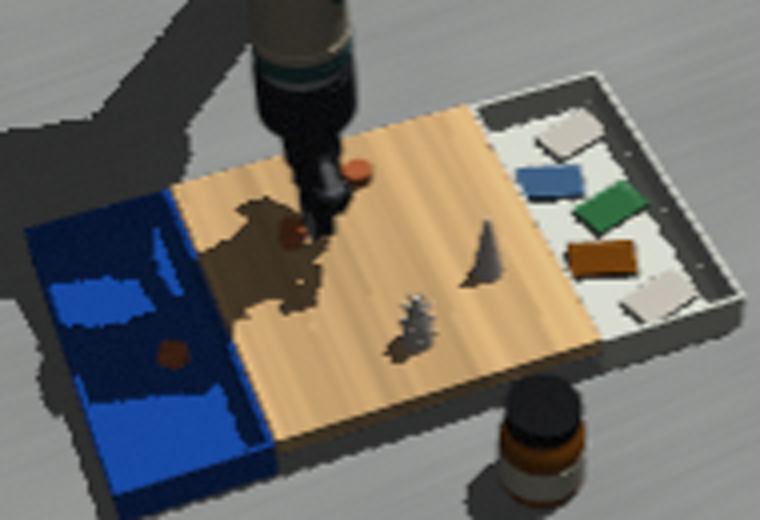

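The bit is running ahead of the fingers (crop (293,233)). The other bit (crop (357,172)) has not been touched.

Request:
servo_tool([
  {"dp": [-0.06,0,0],"delta_rot": [0,0,0],"fingers": 0.14},
  {"dp": [-0.06,0,0],"delta_rot": [0,0,0],"fingers": 0.14},
  {"dp": [-0.06,0,0],"delta_rot": [0,0,0],"fingers": 0.14},
  {"dp": [-0.06,0,0],"delta_rot": [0,0,0],"fingers": 0.14},
  {"dp": [-0.06,0,0],"delta_rot": [0,0,0],"fingers": 0.14},
])

```text
clock: 7.8
position: [0.5129, -0.1489, 0.1186]
ee_rot: [0.003, 0.74, 0.672, 0.003]
contact_force: [0.8, 0.7, -0.0]
width: 0.0119
gripper_force: 0.1
```

Request:
servo_tool([
  {"dp": [-0.06,0,0],"delta_rot": [0,0,0],"fingers": 0.14},
  {"dp": [-0.06,0,0],"delta_rot": [0,0,0],"fingers": 0.14},
  {"dp": [-0.06,0,0],"delta_rot": [0,0,0],"fingers": 0.14},
  {"dp": [-0.06,0,0],"delta_rot": [0,0,0],"fingers": 0.14},
  {"dp": [0,0,0],"delta_rot": [0,0,0],"fingers": 0.14},
])

```text
clock: 8.3
position: [0.5085, -0.1973, 0.1186]
ee_rot: [0.004, 0.741, 0.672, 0.003]
contact_force: [-0.7, -0.3, 0.9]
width: 0.0119
gripper_force: 0.0
```

Request:
servo_tool([
  {"dp": [0,0,0],"delta_rot": [0,0,0],"fingers": 0.14},
  {"dp": [0,0,-0.15],"delta_rot": [0,0,0],"fingers": 0.14},
  {"dp": [0,0,-0.15],"delta_rot": [0,0,0],"fingers": 0.14},
  {"dp": [0,0,0],"delta_rot": [0.07,0,0],"fingers": 0.14},
  {"dp": [0,0,0],"delta_rot": [0,0,0],"fingers": 0.14},
])

```text
clock: 8.8
position: [0.508, -0.1951, 0.179]
ee_rot: [0.001, 0.74, 0.673, 0.001]
contact_force: [-0.2, 0.3, -0.6]
width: 0.0117
gripper_force: 0.0
```

```bash
python3 -c "
from h import *
plan(-.088,.056,.18)
im,d=imaging.get_image('scene'); cv2.imwrite('pics/s5.png',cv2.resize(im[120:250,130:320,::-1],None,fx=4,fy=4,interpolation=cv2.INTER_CUBIC))
"
```

```text
t 8.8 board xy -0.0447 -0.1416 z 0.179 w 0.0117 F [-0.2   0.33 -0.64] 
 dp units [ 0.987 -0.22  -0.005] rot units [ 0.031 -0.006 -0.037]
```

View pics/s5.png

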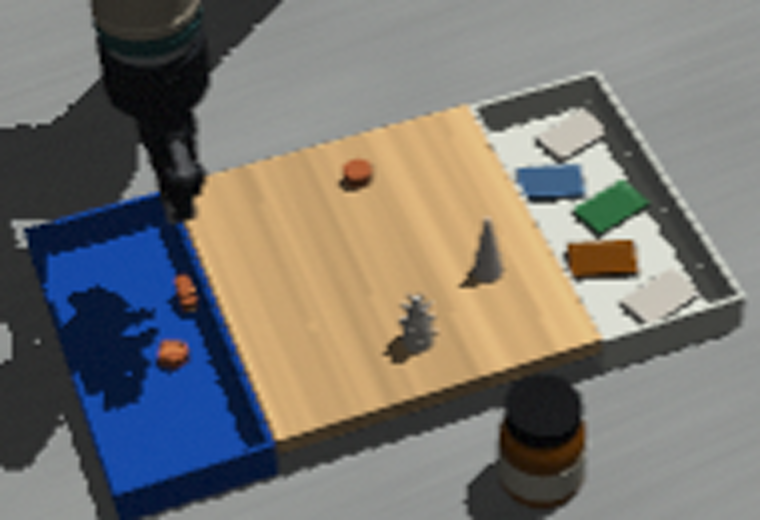

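The second bit is in the tray (crop (187,293)). The round one (crop (357,172)) is last.

Request:
servo_tool([
  {"dp": [0.2,-0.044,0],"delta_rot": [0,0,0],"fingers": 0.14},
  {"dp": [0.2,-0.044,0],"delta_rot": [0,0,0],"fingers": 0.14},
  {"dp": [0.2,-0.044,0],"delta_rot": [0,0,0],"fingers": 0.14},
  {"dp": [0.2,-0.044,0],"delta_rot": [0,0,0],"fingers": 0.14},
  {"dp": [0.2,-0.044,0],"delta_rot": [0,0,0],"fingers": 0.14},
])

```text
clock: 9.35
position: [0.4817, 0.0095, 0.1772]
ee_rot: [-0.001, 0.74, 0.672, 0.0]
contact_force: [-0.8, -0.3, 0.2]
width: 0.0115
gripper_force: 0.0
```

Request:
servo_tool([
  {"dp": [0,0,0.12],"delta_rot": [0,0,0],"fingers": 0.14},
  {"dp": [0,0,0],"delta_rot": [0,0,0],"fingers": 0.14},
])

```text
clock: 9.55
position: [0.4802, 0.0094, 0.1516]
ee_rot: [-0.003, 0.739, 0.673, -0.002]
contact_force: [-0.4, 0.9, -0.3]
width: 0.0118
gripper_force: 0.0
```

```bash
python3 -c "
from h import *
plan(-.088,.056,.118)"
```

```text
t 9.55 board xy -0.0911 0.0596 z 0.1516 w 0.0118 F [-0.38  0.9  -0.34] 
 dp units [-0.018  0.017  0.168] rot units [-0.06  -0.012 -0.016]
```

Request:
servo_tool([
  {"dp": [0,0.01,0.06],"delta_rot": [0,0,0],"fingers": 0.14},
  {"dp": [0,0,0.06],"delta_rot": [0,0,0],"fingers": 0.14},
  {"dp": [0,0,0.03],"delta_rot": [0,0,0],"fingers": 0.14},
  {"dp": [0,0,0.01],"delta_rot": [0,0,0],"fingers": 0.14},
  {"dp": [0,0,0],"delta_rot": [0,0,0],"fingers": 0.14},
])

```text
clock: 10.05
position: [0.4854, 0.007, 0.1224]
ee_rot: [0.0, 0.741, 0.672, 0.001]
contact_force: [-0.0, 0.4, -0.5]
width: 0.0118
gripper_force: 0.0
```

```bash
python3 -c "
from h import *
plan(-.088,-.143,.118)"
```

```text
t 10.05 board xy -0.0857 0.0576 z 0.1224 w 0.0118 F [-0.02  0.45 -0.46] 
 dp units [-1.003 -0.006  0.021] rot units [ 0.016 -0.009 -0.055]
```

Request:
servo_tool([
  {"dp": [-0.04,-0.01,0.02],"delta_rot": [0,0,0],"fingers": 0.14},
  {"dp": [-0.05,0,0],"delta_rot": [0,0,0],"fingers": 0.14},
  {"dp": [-0.05,0,0],"delta_rot": [0,0,0],"fingers": 0.14},
  {"dp": [-0.05,0,0],"delta_rot": [0,0,0],"fingers": 0.14},
  {"dp": [-0.05,0,0],"delta_rot": [0,0,0],"fingers": 0.14},
])

```text
clock: 10.55
position: [0.4787, -0.0412, 0.1188]
ee_rot: [0.001, 0.74, 0.672, 0.001]
contact_force: [0.5, -0.4, -0.3]
width: 0.0122
gripper_force: 0.0
```

Request:
servo_tool([
  {"dp": [-0.05,0,0],"delta_rot": [0,0,0],"fingers": 0.14},
  {"dp": [-0.05,0,0],"delta_rot": [0,0,0],"fingers": 0.14},
  {"dp": [-0.05,0,0],"delta_rot": [0,0,0],"fingers": 0.14},
  {"dp": [-0.05,0,0],"delta_rot": [0,0,0],"fingers": 0.14},
  {"dp": [-0.05,0,0],"delta_rot": [0,0,0],"fingers": 0.14},
])

```text
clock: 11.05
position: [0.4738, -0.0906, 0.1185]
ee_rot: [0.0, 0.74, 0.672, 0.001]
contact_force: [-0.7, -0.1, 0.3]
width: 0.0118
gripper_force: 0.1
```

```bash
python3 -c "
from h import *
plan(-.088,-.143,.118)
im,d=imaging.get_image('scene'); cv2.imwrite('pics/s6.png',cv2.resize(im[120:250,130:320,::-1],None,fx=4,fy=4,interpolation=cv2.INTER_CUBIC))
"
```

```text
t 11.05 board xy -0.0883 -0.0407 z 0.1185 w 0.0118 F [-0.68 -0.08  0.29] 
 dp units [-0.512  0.004  0.002] rot units [ 0.021 -0.009 -0.045]
```

View pics/s6.png

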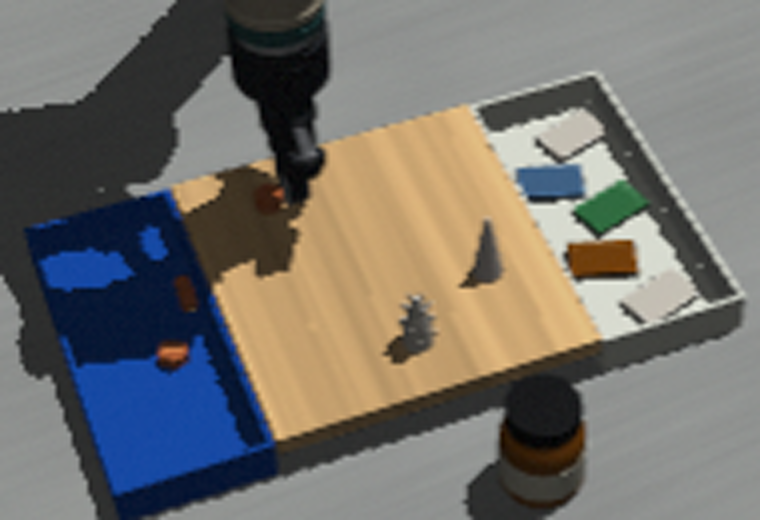

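The round bit (crop (268,197)) is centred ahead of the fingers, so I'll finish the stroke and lift.

Request:
servo_tool([
  {"dp": [-0.05,0,0],"delta_rot": [0,0,0],"fingers": 0.14},
  {"dp": [-0.05,0,0],"delta_rot": [0,0,0],"fingers": 0.14},
  {"dp": [-0.05,0,0],"delta_rot": [0,0,0],"fingers": 0.14},
  {"dp": [-0.05,0,0],"delta_rot": [0,0,0],"fingers": 0.14},
  {"dp": [-0.05,0,0],"delta_rot": [0,0,0],"fingers": 0.14},
])

```text
clock: 11.6
position: [0.469, -0.1404, 0.1185]
ee_rot: [0.0, 0.74, 0.672, 0.001]
contact_force: [-0.1, 0.3, -0.7]
width: 0.0117
gripper_force: 0.0
```

Request:
servo_tool([
  {"dp": [-0.06,0,0],"delta_rot": [0,0,0],"fingers": 0.14},
  {"dp": [-0.06,0,0],"delta_rot": [0,0,0],"fingers": 0.14},
  {"dp": [-0.06,0,0],"delta_rot": [0,0,0],"fingers": 0.14},
  {"dp": [-0.06,0,0],"delta_rot": [0,0,0],"fingers": 0.14},
  {"dp": [0,0,0],"delta_rot": [0,0,0],"fingers": 0.14},
])

```text
clock: 12.1
position: [0.4647, -0.1891, 0.1185]
ee_rot: [0.001, 0.741, 0.672, 0.001]
contact_force: [0.5, -0.0, 0.0]
width: 0.0118
gripper_force: 0.0
```

Request:
servo_tool([
  {"dp": [0,0,0],"delta_rot": [0,0,0],"fingers": 0.14},
  {"dp": [0,0,-0.15],"delta_rot": [0,0,0],"fingers": 0.14},
  {"dp": [0,0,-0.2],"delta_rot": [0,0,0],"fingers": 0.14},
  {"dp": [0,0,-0.2],"delta_rot": [0,0,0],"fingers": 0.14},
  {"dp": [0,0,0],"delta_rot": [0,0,0],"fingers": 0.14},
])

```text
clock: 12.6
position: [0.4669, -0.1882, 0.2337]
ee_rot: [0.006, 0.74, 0.673, 0.003]
contact_force: [0.9, -0.2, -0.6]
width: 0.0121
gripper_force: 0.0
```

Request:
servo_tool([
  {"dp": [-0.2,-0.1,0],"delta_rot": [0,0,0],"fingers": 0.14},
  {"dp": [-0.2,-0.1,0],"delta_rot": [0,0,0],"fingers": 0.14},
  {"dp": [-0.2,-0.1,0],"delta_rot": [0,0,0],"fingers": 0.14},
  {"dp": [0,0,0],"delta_rot": [0,0,0],"fingers": 0.14},
  {"dp": [0,0,0],"delta_rot": [0,0,0],"fingers": 0.14},
])

```text
clock: 13.1
position: [0.3924, -0.301, 0.2274]
ee_rot: [-0.0, 0.741, 0.672, 0.001]
contact_force: [-0.0, -0.8, -0.8]
width: 0.0122
gripper_force: 0.0
```

Run:
```python
from h import *
plan(0,0,.2)
im,d=imaging.get_image('scene'); cv2.imwrite('pics/s7.png',cv2.resize(im[120:250,130:320,::-1],None,fx=4,fy=4,interpolation=cv2.INTER_CUBIC))
im0=cv2.imread('pics/scene0.png')[:,:,::-1]
im2,d2=imaging.get_image('top')
for n,D,d0 in(('scene',d,np.load('scene0.npy')),('top',d2,np.load('top0.npy'))):
    c=imaging.calibration(n);v,u=np.mgrid[:384,:512]
    q=cv2.undistortPoints(np.stack([u.ravel(),v.ravel()],1).astype(float).reshape(-1,1,2),c['intrinsics'],c['dist']).reshape(-1,2)
    P=(np.c_[q,np.ones(len(q))]*D.reshape(-1,1)-c['t'])@c['R']
    l=(P[:,:2]-C)@np.c_[EX,EY]
    print(n)
    for nm,lo,hi,zt in(('board',(-.135,-.125),(.135,.125),.046),('tray',(-.13,-.242),(.13,-.14),.011)):
        s=((l>lo)&(l<hi)).all(1)&(D.ravel()>0)&(P[:,2]>zt)&(P[:,2]<.12)
        k,L,S,_=cv2.connectedComponentsWithStats(s.reshape(384,512).astype(np.uint8))
        for i in range(1,k):
            a=L.ravel()==i
            if S[i][4]>8: print(nm,S[i][4],l[a].mean(0).round(4),P[a,2].max().round(4))
```

```text
t 13.1 board xy -0.1502 -0.2576 z 0.2274 w 0.0122 F [-0.02 -0.78 -0.82] 
 dp units [1.293 0.742 0.142] rot units [ 0.011 -0.027 -0.067]
scene
board 72 [0.0511 0.0724] 0.1026
board 81 [ 0.098  -0.0037] 0.0897
tray 27 [-0.0809 -0.1456] 0.0308
tray 35 [-0.0374 -0.1475] 0.0285
tray 37 [ 0.0129 -0.1731] 0.0209
top
board 80 [0.0901 0.0003] 0.091
board 55 [0.0424 0.0742] 0.1029
tray 52 [ 0.0084 -0.1691] 0.0197
tray 41 [-0.0423 -0.1441] 0.0286
tray 24 [-0.0895 -0.1434] 0.03
```

View pics/s7.png

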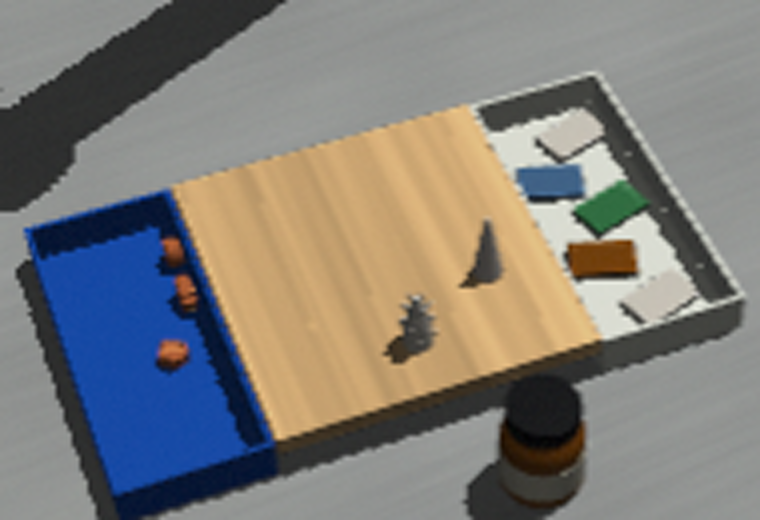

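All three bits lie in the blue tray below its rim (crop (173,250), (187,293) and (173,353)). The cone and bud measure within about 1 mm of where they started, and the arm is clear.

```bash
python3 -c "
from rig import manip
print(manip.sign_off())"
```

```text
the job is handed in; nothing more can be done
None
```

I swept all three red clay bits off the board into the blue scrap tray, left the cone and bud standing in place, and handed the job in at about 13 s.

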